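# Centre-mark the last screw hole of the furnace collar

## Robot

A 6-joint arm with a two-finger parallel gripper is mounted at the origin on the work surface. World frame = base frame: x ahead of the robot, y to its left, z up, the work surface at z = 0. Lengths are in m, angles in rad, forces in N, time in s.
With the tool pointing down it reaches from about 0.375 to 0.9 m from the base axis. Payload 3.1 kg.
Tool frame: the origin (TCP) lies on the centre line of the jaws, within the pads' length; the fingertips stand 8 mm ahead of it and the grasp point (between the pads) lies 11 mm behind it; z points along the fingers, y is the line along which they close (so a half turn about z gives the same grasp; the last joint's range is limited). The gripper opens to 85 mm and grips with 20 to 120 N. Pads are 22 mm wide; open, the fingers measure 114 mm over their backs; the gripper's body (76 mm by 85 mm) begins 54 mm behind the grasp point. The pads swing forward as they close: fully open they stand 13 mm farther back than shut.
Start: joints at [0.956, 0.527, 1.433, -0, 1.181, -0.178], TCP at [0.264, 0.566, 0.239] pointing down, gripper open.
Joint ranges: [-3.08, 3.08], [-0.75, 2.2], [0.22, 2.44], [-1.43, 4.57], [0, 2.65], [-2.85, 2.85]. Speed limits (rad/s): [2.79, 2.79, 3.14, 3.14, 3.14, 3.14].

## Interface

Orientations are given as a unit quaternion [x, y, z, w].
In Python, from station import * gives the robot as it stands.
- The arm moves only by the tool play_rows, never from a script. Its argument "rows" is a list of rows, each a list of 3 entries, a list of its own where there are three numbers: the turn, a rotation vector about the tool's x, y, z in degrees, then the shift along the tool's x, y, z in mm, then the closure, from 0 (fully open) to 1 (shut). In form: [[[ax, ay, az], [dx, dy, dz], jaw], ...]. A call has 1 to 12 rows; each row shifts and turns the commanded pose from where the row before left it, along the tool's axes as they then stand; what a row does not reach is not made up. A row lasts 1/12 s, in which the tool goes at most 41.7 mm and 7.16 degrees, less where a joint would pass 70% of its speed; a pose out of reach is approached as far as the arm can. A call with a gripper value outside its range is refused whole. The fingers move at their own pace and stop on an object; "grip_force" is the grip in N (left out, the last holds). Time passes only in rows, so rows that do not move let the fingers close. It gives the time, the measured TCP pose, the force, the opening and the grip force at its end, in the units of the state.
- sense(): the state, without advancing time (a new reading comes with each control period).
- snapshot(name): name is "side" or "top" or "wrist"; returns (picture, depth): 400x640x3 uint8, red, green, blue; 400x640 float32, m along the optical axis (not along the pixel's ray), 0 where there is no reading.
- get_calibration(name): a dict with "vfov" (degrees; the focal length in pixels is half the picture's height over the tangent of half this angle, whatever the lens; pixels are square), "cx", "cy" (the principal point, pixels), "k1" (the pictures are not rectified: a ray, as slopes to the right and down, at radius r is drawn at 1 + k1 r^2 times it, then the intrinsics apply), "xyz" and "attitude" of the camera in the world. Camera axes: x right, y down, z forward; pixel columns grow to the right and rows downward; lengths in m; the calibration is good to about 2 mm. A picture is of the moment at which its call begins: read the wrist's pose just before it. get_calibration takes no time and is no camera call; for the wrist camera it gives the pose at the moment of the call.
- sign_off(): hands the job in; it is judged then, once.
The state is a dict: "t": time; "q": joint angles; "qd": joint speeds; "tau": joint torques, N m; "tcp_pos": TCP position; "tool_rot": TCP orientation; "force": force on the tool from outside, world axes, zero at the start; "ft_torque": the same for the moment, N m; "finger_gap": opening from 0.0 (shut) to 1.0 (fully open); "gripper_force": force on a finger pad.
Only numpy, scipy, OpenCV 4.12 (cv2) and the standard library are available. Lean on these libraries where they do the work, as an engineer would, in place of code of your own. Each camera call takes 0.05 s, during which the arm holds its last target. There are 200 camera calls.

## Task

Mark the plate for the last screw of the grey furnace collar: take the automatic centre punch from the tool stand, put its point down the collar's one empty screw hole onto the plate and, holding it upright, press straight down just until its spring snaps; do not ram it on after that. The collar is brittle ceramic, so never bear hard on it, and make no stray punch mark anywhere else. Then stand the punch back in its hole in the stand, right down on its flange, let go, and leave the other things alone.

Things in the scene. Friction and masses are not known exactly. Their poses are not given: they have to be found in the camera images.
- punch_grip (a point): Automatic centre punch, an all-steel tool about 130 mm long, 0.2 kg, that starts upright, point down, in the stand's hole. This point is on its axis (z up along it) at the middle of the knurled barrel, where to hold it: 37 mm below the top of its cap. The barrel is 17 mm across and reaches 29 mm above and below this point; under it is a flange 22 mm across, 4 mm thick.
- punch_sleeve (a point): The lower end of the punch's sleeve, on its axis, 70.5 mm below punch_grip (fixed to the barrel). The sleeve is 12 mm across, its last 5 mm tapering to 9 mm: too wide for the collar's hole. Out of it sticks the bare point, a 6 mm steel rod with a 90-degree tip, held in a collet: it may stick out by anything from 21 to 29 mm.
- punch_anvil (a point): The inner end of the spindle that carries the point, inside the barrel, out of sight. When the barrel is pressed down with the point on something firm, the spindle goes up into the barrel against a spring: about 4 N at first touch, then about 1.5 N per mm, until the snap; the spindle bottoms hard in the barrel after 9 mm.
- punch_striker (a point): The striker inside the barrel, out of sight: 15 mm above punch_anvil while cocked. After about 8 mm of pressing, at about 15 to 16 N, the catch lets go with a snap: the striker drops to 8 mm above punch_anvil and the force falls at once to about half. A good millimetre further the spindle bottoms and the force climbs steeply. Lifting the punch cocks it again.
- screw_hole (a point): The collar's one empty screw hole: the centre of its mouth at the collar's top face. z up, x outwards from the middle of the collar. The hole is 8 mm across, straight through the 10 mm thick collar to the plate; its mouth is countersunk at 45 degrees to 14 mm across (3 mm deep). The plate's surface is 10 mm below this point.
- collar: Brittle grey ceramic ring fixed on the plate: 130 mm across, 10 mm thick, bore 42 mm with a lip 7 mm wide and 4 mm high round it. Origin at the centre of its underside, z up. Three countersunk holes 47 mm from its centre, 120 degrees apart: steel screws fill two (heads 0.8 mm proud), the third, on its x axis, is empty.
- plate: Aluminium mounting plate under the collar, 180 x 170 x 12 mm, fixed on the bench. Origin at the centre of its underside, z up; its top is 12 mm above the bench.
- stand_hole (a point): The punch's hole in the fixed wooden tool stand (block 70 x 110 x 66 mm): centre of its mouth at the block's top; y runs the block's long way. The hole is 15 mm across, straight down through the block. The punch stands in it with its flange on the block, punch_grip 33 mm above this point. Four drill shanks stand 6 mm proud of the block, 18 mm to x and 42 mm to y from the hole.
- driver: Screwdriver with black handle, 170 mm long and 26 mm thick, lying on the bench; origin at the middle of its length, on the bench; x runs towards the blade. Bystander.
- spatula: Steel spatula, 170 mm long, lying flat on the bench; origin at its middle, on the bench; x runs towards the blade. Bystander.
- vial_mid (a point): Glass sample vial with white cap, 32 mm across, 55 mm high, standing on the bench; point half-way up its axis. Bystander.
There are look-alikes about, which are no part of the job. Several things look just like the part that bears stand_hole: the one meant starts farthest to the robot's left.

How it is judged:
On the way, in this order (a step that is already met when the one before it is completed fails the run):
1. the point of the upright punch stands on the plate at the bottom of the empty screw hole, not yet snapped (horizontal distance between punch_sleeve and screw_hole below 0.003 m and angle between punch_grip's own z axis and vertical below 0.12 rad and contact force between punch and plate above 1.5 N and not (distance between punch_striker and punch_anvil below 0.0105 m)), for 0.05 s.
2. with the point there and the punch upright, its spring has snapped (horizontal distance between punch_sleeve and screw_hole below 0.003 m and angle between punch_grip's own z axis and vertical below 0.12 rad and contact force between punch and plate above 1.5 N and distance between punch_striker and punch_anvil below 0.0105 m), for 0.05 s.
At the end, for the whole second after the job is handed in: The punch has snapped on the plate in the empty hole (sleeve within 3 mm of its axis, tilt under 0.12 rad) and stands, let go, in its stand hole: punch_grip within 5 mm sideways of and 29 to 37 mm above its mouth, tilt under 0.1 rad; screwdriver, spatula, vial within 30 mm of their start (horizontal distance between punch_grip and stand_hole below 0.005 m and z of punch_grip in the frame of stand_hole between 0.029 and 0.037 m and angle between punch_grip's own z axis and vertical below 0.1 rad and distance of each of driver, spatula, vial_mid from where it was at the start of the episode below 0.03 m); the robot touches nothing.
It fails at once if the brittle collar is loaded with more than 12 N (contact force between anything else and collar above 12 N).
It fails at once if the punch is rammed on the plate with more than 21 N (contact force between anything else and plate above 21 N).
It fails at once if the punch snaps with its point anywhere else than in the empty hole (distance between punch_striker and punch_anvil below 0.0105 m and not (horizontal distance between punch_sleeve and screw_hole below 0.006 m)).
It fails at once if the screwdriver, spatula or vial is moved more than 30 mm (distance of any of driver, spatula, vial_mid from where it was at the start of the episode above 0.03 m).
It also fails if it takes over 64 s, if anything falls off the work surface, if the arm or the gripper's body presses on something with over 40 N, if the wrist force passes 120 N, or if a joint passes its speed limit or range.

## Working session

There is one attempt and no reset: what is moved stays moved. The work goes in short steps, Python scripts to look and compute and a tool call to move; the robot and the scene stay as the last step left them, time stands still between calls to the robot, and variables do not carry over. Pictures are saved under pics/ and viewed, at most 10 in all, crops included, and the job is handed in when it is done.

Besides the shell and the picture viewer there is one more tool, called after "Emit:" in YAML: its name, and indented under it one key for each argument. play_rows: Moves the arm, as the interface text tells. Its arguments: {"type":"object","properties":{"rows":{"type":"array","items":{"type":"array"}},"grip_force":{"type":"number"}},"required":["rows"]}

```bash
mkdir -p pics
cat > h.py <<'E'
import sys; sys.path.insert(0,'.')
from station import *
import numpy as np, cv2
from scipy.spatial.transform import Rotation as R
def cam(n):
    c=get_calibration(n); f=200/np.tan(np.radians(c['vfov']/2)); a=c['attitude']
    a=np.array(a,float); M=R.from_quat(a).as_matrix() if a.size==4 else a.reshape(3,3)
    return f,c['cx'],c['cy'],c['k1'],np.array(c['xyz']),M
def ray(C,u,v):
    f,cx,cy,k,p,M=C; x=np.array([(u-cx)/f,(v-cy)/f]); y=x.copy()
    for _ in range(20): y=x/(1+k*(y@y))
    return p,M@np.array([y[0],y[1],1.])
def onz(C,u,v,z):
    p,d=ray(C,u,v); return p+d*(z-p[2])/d[2]
def dep(C,u,v,D):
    p,d=ray(C,u,v); return p+d*D[int(round(v)),int(round(u))]
def proj(C,P):
    f,cx,cy,k,p,M=C; q=M.T@(np.array(P)-p); s=q[:2]/q[2]; s=s*(1+k*(s@s)); return f*s[0]+cx,f*s[1]+cy
def snap(n,fn):
    C=cam(n); I,D=snapshot(n); cv2.imwrite(f'pics/{fn}.png',I[:,:,::-1]); np.save(f'pics/{fn}.npy',D); return C,I,D
E
python3 - <<'E'
from h import *
for n in('top','side','wrist'):
    print(n,get_calibration(n)); snap(n,n+'0')
print(sense())
a=cv2.imread('pics/top0.png'); b=cv2.imread('pics/side0.png')
E
ls .
```

```text
top {'vfov': 57.80100940044579, 'cx': 325.3188391818543, 'cy': 199.5745018426335, 'k1': -0.04755397846791232, 'xyz': array([ 0.3876774 , -0.0038197 ,  0.83952088]), 'attitude': array([-0.69994224,  0.7053197 , -0.08165542,  0.0770544 ])}
side {'vfov': 55.59153357094092, 'cx': 324.5780720145662, 'cy': 201.71760719213052, 'k1': -0.05722398133617075, 'xyz': array([ 0.23722854, -0.3421778 ,  0.60007217]), 'attitude': array([ 0.86453534, -0.35857594,  0.14379213, -0.32144326])}
wrist {'vfov': 58.84824853366011, 'cx': 316.81608526593084, 'cy': 200.70618159410938, 'k1': -0.07740129285947357, 'xyz': array([0.19595838, 0.59835914, 0.37282478]), 'attitude': array([0.8338999 , 0.53097081, 0.08039517, 0.12734819])}
{'t': 0.15, 'q': array([ 9.55476321e-01,  5.28253608e-01,  1.43357235e+00, -2.35768823e-05,
        1.18139180e+00, -1.78468612e-01]), 'qd': array([-0.0007101 , -0.00117749, -0.00392652,  0.00084041,  0.00010505,
       -0.00068939]), 'tau': array([ 4.20760243e-04, -4.42742908e+01, -1.78275973e+01, -2.10398430e-04,
        5.65326278e-03,  1.28597736e-05]), 'tcp_pos': array([0.26409033, 0.56589685, 0.23856914]), 'tool_rot': array([ 2.16688546e-01,  9.76240449e-01, -7.53603758e-04, -3.04042170e-04]), 'force': array([-0.0319215 ,  0.2371529 , -0.40409259]), 'ft_torque': array([-0.08888263,  0.03688351,  0.00058165]), 'gripper_force': 0.0, 'finger_gap': 1.0014868227316618}
h.py
pics
```

View pics/top0.png

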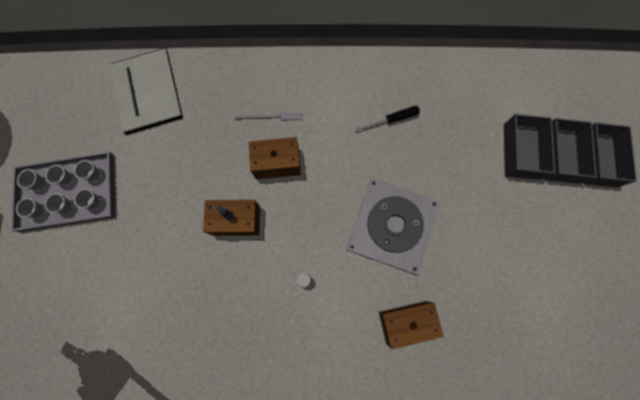

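View pics/side0.png

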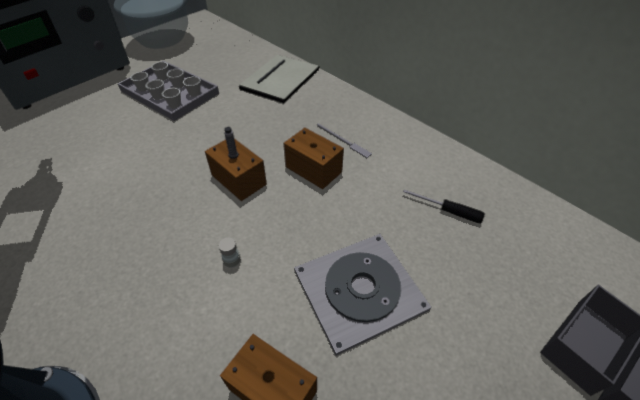

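Top view: stands at (230,217) with the punch, (274,157) and (412,325) empty. Plate/collar is at (396,224), with collar holes at (384,206), (416,222) and (386,241). The side view shows the dark empty hole at (337,291) and steel screws at (367,261) and (385,300).
Candidates: stands (230,217), (274,157), (412,325) → leftmost, (230,217), holding the punch. Holes (384,206), (416,222), (386,241) → the dark one; checking in a crop.

Run:
```python
from h import *
C=cam('top');S=cam('side')
a=cv2.imread('pics/top0.png'); b=cv2.imread('pics/side0.png')
A=cv2.resize(a[180:280,195:445],None,fx=3.2,fy=3.2,interpolation=cv2.INTER_CUBIC)
B=cv2.resize(b[225:325,290:440],None,fx=2.7,fy=2.7,interpolation=cv2.INTER_CUBIC)
o=np.zeros((600,800,3),np.uint8); o[:320]=A; o[325:595,:405]=B[:270]
o=cv2.convertScaleAbs(o,alpha=1.6); cv2.imwrite('pics/crop1.png',o)
print('side hole on top z22', onz(S,337,291,.022)); 
for p in((384,206),(416,222),(386,241)): print(p,onz(C,*p,.022))
# wood mask
h=cv2.cvtColor(a,cv2.COLOR_BGR2HSV); m=cv2.inRange(h,(5,120,60),(20,255,255))
cs,_=cv2.findContours(m,cv2.RETR_EXTERNAL,cv2.CHAIN_APPROX_NONE)
for c in cs:
    if cv2.contourArea(c)>300:
        r=cv2.minAreaRect(c); bx=cv2.boxPoints(r); P=np.array([onz(C,*q,.066)[:2] for q in bx]); print(r[0],P.round(4).tolist(),'ctr',P.mean(0))
D=np.load('pics/top0.npy')
for u,v in((216,209),(220,211),(224,213),(210,225),(396,224)): print(dep(C,u,v,D))
```

```text
side hole on top z22 [ 0.4779244  -0.14925658  0.022     ]
(384, 206) [ 0.55852345 -0.14541854  0.022     ]
(416, 222) [ 0.52049766 -0.2174516   0.022     ]
(386, 241) [ 0.477605   -0.14644011  0.022     ]
(412.3655700683594, 325.1786804199219) [[0.3223, -0.125], [0.3451, -0.234], [0.2766, -0.2462], [0.2549, -0.1389]] ctr [ 0.29971866 -0.18601635]
(229.0, 215.5) [[0.5655, 0.257], [0.5648, 0.1467], [0.4964, 0.1443], [0.497, 0.2525]] ctr [0.53092443 0.20009224]
(273.63861083984375, 153.88613891601562) [[0.7004, 0.1658], [0.7113, 0.0547], [0.6427, 0.0476], [0.6321, 0.1566]] ctr [0.67163248 0.10617616]
[0.52980217 0.20642272 0.14161253]
[0.52532608 0.19766406 0.14369588]
[0.5248858  0.19477053 0.12494805]
[0.50888588 0.23805175 0.07290733]
[ 0.51768292 -0.17295245  0.01303248]
```

View pics/crop1.png

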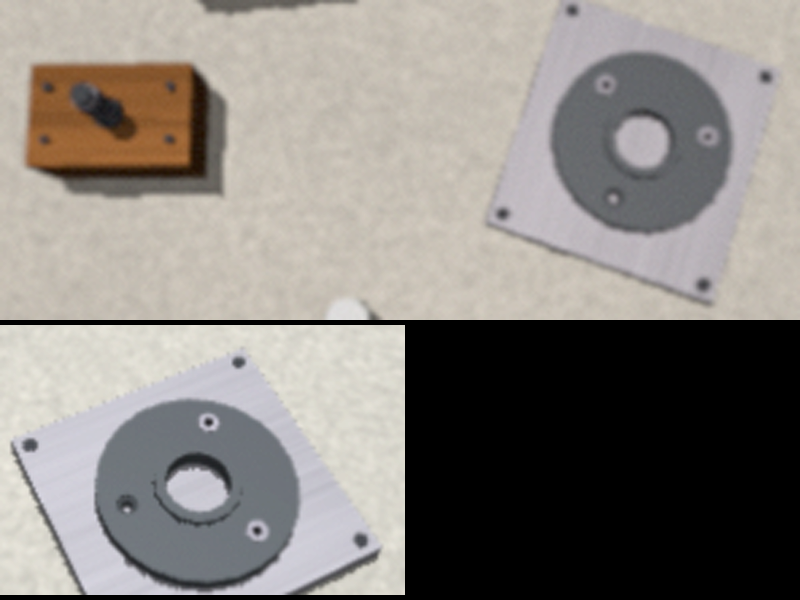

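The crop confirms that the punch sits in the leftmost stand, and that the empty hole is the dark one at full-frame (386,241). That puts the hole at about (0.478,-0.147) and the stand at about (0.531,0.200).

Emit:
play_rows:
  rows:
    - [[0,0,-6.25],[0,0,0],0]
    - [[0,0,-6.25],[0,0,0],0]
    - [[0,0,-6.25],[0,0,0],0]
    - [[0,0,-6.25],[0,0,0],0]

```text
t: 0.48
tcp_pos: [0.2642, 0.566, 0.2389]
tool_rot: [-0.002, 1.0, -0.0, -0.0]
force: [0.2, -0.1, 0.2]
finger_gap: 1.001
gripper_force: 0.0
```

Emit:
play_rows:
  rows:
    - [[0,0,0],[-10,-16,0],0]
    - [[0,0,0],[-20,-32,0],0]
    - [[0,0,0],[-20,-32,0],0]
    - [[0,0,0],[-20,-32,0],0]
    - [[0,0,0],[-20,-32,0],0]
    - [[0,0,0],[-20,-32,0],0]
    - [[0,0,0],[-20,-32,0],0]
    - [[0,0,0],[-20,-32,0],0]
    - [[0,0,0],[-20,-32,0],0]
    - [[0,0,0],[-20,-32,0],0]
    - [[0,0,0],[-20,-32,0],0]
    - [[0,0,0],[-16,-30,0],0]

```text
t: 1.48
tcp_pos: [0.4914, 0.1982, 0.2392]
tool_rot: [0.001, 1.0, -0.0, 0.0]
force: [0.4, 0.5, -0.2]
finger_gap: 0.997
gripper_force: 0.0
```

Emit:
play_rows:
  rows:
    - [[0,0,0],[0,0,0],0]
    - [[0,0,0],[0,0,0],0]

```text
t: 1.65
tcp_pos: [0.4909, 0.1986, 0.2391]
tool_rot: [0.002, 1.0, 0.0, -0.0]
force: [0.4, 0.6, -0.1]
finger_gap: 1.001
gripper_force: 0.0
```

Run:
```python
from h import *
s=sense();print(s['t'],s['tcp_pos'],s['tool_rot'],s['q'],s['force'])
C,I,D=snap('wrist','w1'); print(C[4],C[5][:,2]); print('proj grip axis',[proj(C,(.531,.2,z)) for z in(.066,.099,.136)])
```

```text
1.65 [0.49094683 0.19863243 0.23905908] [ 2.28510070e-03  9.99997344e-01  1.05272201e-04 -2.82816747e-04] [ 1.73131861e-01  4.00067747e-01  1.67102673e+00  3.48673593e-04
  1.07101841e+00 -1.39326144e+00] [ 0.40031354  0.57575975 -0.14488563]
[0.41566438 0.1991171  0.37346643] [ 2.97800653e-01 -7.03704998e-04 -9.54627820e-01]
proj grip axis [(np.float64(318.1154053937513), np.float64(220.7456520931216)), (np.float64(318.2821668030968), np.float64(234.6157174344573)), (np.float64(318.51605770253303), np.float64(254.1047204100589))]
```

View pics/w1.png

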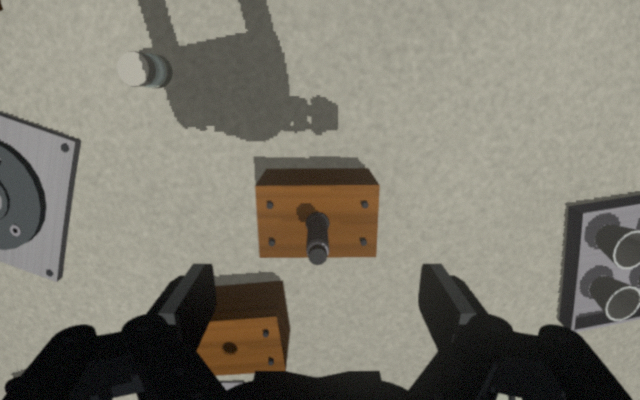

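The wrist view shows the stand with shanks at about (269,204), (364,204), (272,241), (363,241), and the punch cap at about (318,253). All match the projection.

```bash
cat >> h.py <<'E'
def shanks(C,I,pred,r=9,z=.072):
    g=cv2.cvtColor(I,cv2.COLOR_RGB2HSV).astype(int); out=[]
    for u,v in pred:
        u0,v0=int(round(u)),int(round(v)); w=g[v0-r:v0+r+1,u0-r:u0+r+1]; m=(w[:,:,1]<110)
        n,l,s,c=cv2.connectedComponentsWithStats(m.astype(np.uint8))
        k=1+np.argmin([np.hypot(*(q-r)) for q in c[1:]]); out.append((c[k][0]+u0-r,c[k][1]+v0-r))
    P=np.array([onz(C,*q,z)[:2] for q in out]); return np.array(out),P
E
python3 - <<'E'
from h import *
C=cam('wrist'); I=cv2.imread('pics/w1.png')[:,:,::-1].copy()
o,P=shanks(C,I,[(269,204),(364,204),(272,241),(363,241)]); print(o.round(1),P.round(4),P.mean(0))
h=cv2.cvtColor(I,cv2.COLOR_RGB2HSV); m=cv2.inRange(h,(5,120,40),(20,255,255))
cs,_=cv2.findContours(m,cv2.RETR_EXTERNAL,cv2.CHAIN_APPROX_NONE)
sub=I[205:270,300:336].mean(2); 
for v in range(222,268,4):
    row=I[v,300:340].astype(int); d=np.where(row[:,0]-row[:,2]<25)[0]+300; print(v,d.min() if len(d) else None,d.max() if len(d) else None)
for uv in((318,252),(318,262)): print(onz(C,*uv,.136))
D=np.load('pics/w1.npy')
print(dep(C,318,252,D),dep(C,318,257,D),dep(C,290,225,D),dep(C,318,240,D))
E
```

```text
[[269.5 204.9]
 [364.5 204.2]
 [271.4 242.2]
 [363.3 241.8]] [[0.5124 0.1578]
 [0.512  0.2427]
 [0.5487 0.158 ]
 [0.5486 0.243 ]] [0.53045068 0.20038007]
222 306 328
226 307 328
230 308 326
234 308 327
238 308 327
242 307 327
246 307 328
250 307 328
254 307 327
258 300 339
262 300 339
266 300 339
[0.52822016 0.20087124 0.136     ]
[0.53639912 0.20085844 0.136     ]
[0.52493675 0.2008484  0.14287415] [0.52930305 0.20084497 0.14203389] [0.5317873  0.17561729 0.07179495] [0.52097997 0.20090465 0.13060846]
```

Run:
```python
from h import *
C=cam('wrist'); D=np.load('pics/w1.npy')
for n,(u,v) in dict(bench=(200,200),bench2=(450,150),bench3=(420,220),blk=(285,215),blk2=(350,225),blk3=(318,190),plate=(60,250)).items():
    print(n,np.mean([dep(C,u+i,v+j,D)[2] for i in(-2,0,2) for j in(-2,0,2)]).round(4))
C=cam('top'); D=np.load('pics/top0.npy')
for n,(u,v) in dict(bench=(320,180),bench2=(200,280),blk=(212,215),blk2=(245,215),blk3=(285,152),plate=(370,250),collar=(400,248)).items():
    print(n,np.mean([dep(C,u+i,v+j,D)[2] for i in(-2,0,2) for j in(-2,0,2)]).round(4))
```

```text
bench -0.0002
bench2 0.0001
bench3 -0.0001
blk 0.0721
blk2 0.0718
blk3 0.0716
plate 0.0101
bench -0.0005
bench2 -0.0001
blk 0.0721
blk2 0.0715
blk3 0.072
plate 0.0117
collar 0.0212
```

Emit:
play_rows:
  rows:
    - [[0,0,0],[-19,0.7,10],0]
    - [[0,0,0],[-19,0.7,15],0]
    - [[0,0,0],[0,0,20],0]
    - [[0,0,0],[0,0,20],0]
    - [[0,0,0],[0,0,20],0]
    - [[0,0,0],[0,0,20],0]
    - [[0,0,0],[0,0,20],0]
    - [[0,0,0],[0,0,15],0]
    - [[0,0,0],[0,0,5],0]
    - [[0,0,0],[0,0,0],0]

```text
t: 2.53
tcp_pos: [0.5263, 0.2028, 0.0929]
tool_rot: [-0.001, 1.0, -0.0, -0.002]
force: [-0.0, -0.2, 0.4]
finger_gap: 1.004
gripper_force: 0.0
```

Emit:
play_rows:
  rows:
    - [[0,0,0],[0,0,0],0.3]
    - [[0,0,0],[0,0,0],0.5]
    - [[0,0,0],[0,0,0],0.6]
    - [[0,0,0],[0,0,0],0.7]
    - [[0,0,0],[0,0,0],0.8]
    - [[0,0,0],[0,0,0],0.9]
    - [[0,0,0],[0,0,0],1]
    - [[0,0,0],[0,0,0],1]
    - [[0,0,0],[0,0,0],1]
    - [[0,0,0],[0,0,0],1]
  grip_force: 80

```text
t: 3.37
tcp_pos: [0.5286, 0.201, 0.0951]
tool_rot: [0.0, 1.0, -0.0, 0.0]
force: [-1.2, -4.4, 7.1]
finger_gap: 0.179
gripper_force: 77.6
```

Run:
```python
from h import *
s=sense();print(s['t'],s['tcp_pos'],s['tool_rot'],s['force'],s['ft_torque'],s['gripper_force'],s['finger_gap'])
C,I,D=snap('wrist','w2')
```

```text
3.3667 [0.52859876 0.20102225 0.0950611 ] [ 1.93249998e-04  9.99999821e-01 -3.38290863e-04  4.53819845e-04] [-1.19005486 -4.39804611  7.10259195] [-0.58592725  0.06373004 -0.01629984] 77.60505795478821 0.17854131049966343
```

View pics/w2.png

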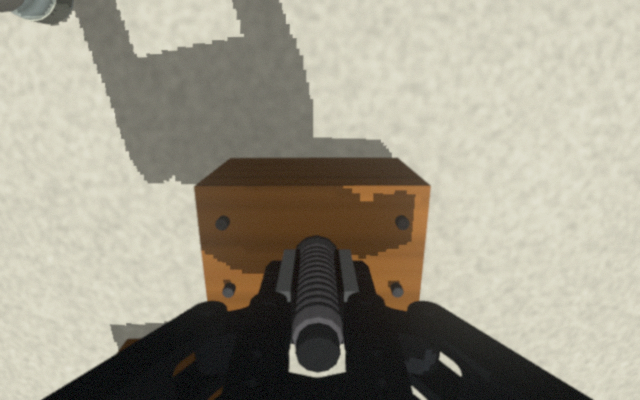

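Punch is gripped with its cap at (317,348) and barrel between the pads. Stand shanks show at (223,223), (402,222), (230,290), (397,290). Lifting straight up.

Emit:
play_rows:
  rows:
    - [[0,0,0],[0,0,-4],1]
    - [[0,0,0],[0,0,-8],1]
    - [[0,0,0],[0,0,-12],1]
    - [[0,0,0],[0,0,-16],1]
    - [[0,0,0],[0,0,-20],1]
    - [[0,0,0],[0,0,-20],1]
    - [[0,0,0],[0,0,-16],1]
    - [[0,0,0],[0,0,-8],1]
    - [[0,0,0],[0,0,0],1]
    - [[0,0,0],[0,0,0],1]

```text
t: 4.25
tcp_pos: [0.5278, 0.2018, 0.1982]
tool_rot: [0.0, 1.0, 0.0, -0.0]
force: [0.3, -0.7, -2.1]
finger_gap: 0.175
gripper_force: 77.8
```

Run:
```python
from h import *
I=cv2.imread('pics/w2.png')[:,:,::-1].copy()
s=sense();print(s['t'],s['tcp_pos'],s['tool_rot'],s['force'],s['ft_torque'],s['finger_gap'])
C,I3,D=snap('wrist','w3');Cs,S3,Ds=snap('side','s3')
# camera pose in tool frame -> pose at w2
Rt=R.from_quat(s['tool_rot']).as_matrix(); pc=Rt.T@(C[4]-s['tcp_pos']); M=Rt.T@C[5]; print('cam in tool',pc)
R2=R.from_quat([1.9325e-4,.99999982,-3.3829e-4,4.538e-4]).as_matrix(); p2=np.array([.52859876,.20102225,.0950611])
C2=(*C[:4],p2+R2@pc,R2@M)
g=cv2.cvtColor(I,cv2.COLOR_RGB2HSV)
o,P=shanks(C2,I,[(223,223),(402,222),(230,290),(397,290)],r=11,z=.078); print(o.round(1),P.round(4),P.mean(0))
x=s['tcp_pos']; print([proj(C,(x[0],x[1],x[2]+d)) for d in(.011,-.0595,-.0845)],[proj(Cs,(x[0],x[1],x[2]+d)) for d in(.011,-.0595,-.0845)])
u,v=map(int,proj(C,(x[0],x[1],x[2]-.0845))); a=I3[v-70:v+50,u-80:u+80]
u,v=map(int,proj(Cs,(x[0],x[1],x[2]-.0845))); b=S3[v-90:v+30,u-80:u+80]
cv2.imwrite('pics/crop3.png',cv2.convertScaleAbs(cv2.resize(np.hstack([a,b]),None,fx=2.5,fy=2.5,interpolation=cv2.INTER_CUBIC)[:,:,::-1],alpha=1.5)); print(u,v)
```

```text
4.25 [0.52777502 0.20183876 0.19823868] [ 2.64127182e-04  9.99999925e-01  2.43705171e-04 -1.44766433e-04] [ 0.26493703 -0.72969622 -2.0646459 ] [-0.02607969 -0.00213946  0.02247288] 0.1746762634539547
cam in tool [ 0.07534058  0.00015219 -0.13437293]
[[222.1 222.7]
 [402.  222.4]
 [228.4 290.1]
 [396.5 289.9]] [[0.5112 0.1577]
 [0.511  0.2403]
 [0.5466 0.1578]
 [0.5464 0.2403]] [0.52880839 0.19903605]
[(np.float64(316.31275616887353), np.float64(289.015804311586)), (np.float64(316.35282768548745), np.float64(224.7523716748044)), (np.float64(316.3617945903932), np.float64(210.8589409878264))] [(np.float64(218.94883544865291), np.float64(97.96369251965048)), (np.float64(225.65966817829502), np.float64(129.11928175767207)), (np.float64(227.83750791803868), np.float64(139.15998993683112))]
227 139
```

View pics/crop3.png

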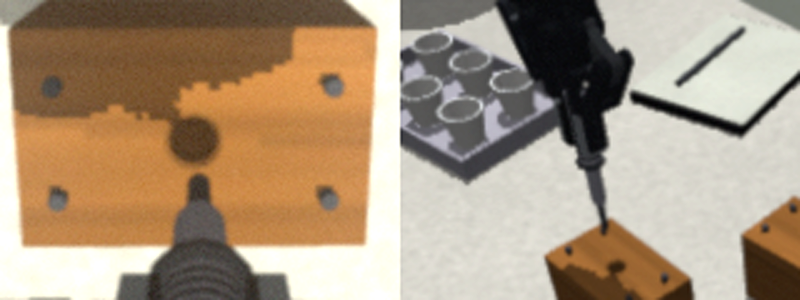

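The tip lies under the TCP at wrist (316,211) and side (229,142), so the punch is hanging straight. The stand hole shows at wrist (313,196), about (0.529,0.199). Going over to the collar.

Emit:
play_rows:
  rows:
    - [[0,0,0],[2,-14,0],1]
    - [[0,0,0],[4,-28,0],1]
    - [[0,0,0],[5,-34,0],1]
    - [[0,0,0],[5,-34,0],1]
    - [[0,0,0],[5,-34,0],1]
    - [[0,0,0],[5,-34,0],1]
    - [[0,0,0],[5,-34,0],1]
    - [[0,0,0],[5,-34,0],1]
    - [[0,0,0],[5,-34,0],1]
    - [[0,0,0],[4,-32,0],1]
    - [[0,0,0],[3,-24,0],1]
    - [[0,0,0],[1,-12,0],1]

```text
t: 5.35
tcp_pos: [0.478, -0.1498, 0.1975]
tool_rot: [0.002, 1.0, -0.0, -0.001]
force: [-0.4, -0.8, -1.9]
finger_gap: 0.176
gripper_force: 78.2
```

Emit:
play_rows:
  rows:
    - [[0,0,0],[0,0,15],1]
    - [[0,0,0],[0,0,20],1]
    - [[0,0,0],[0,0,15],1]
    - [[0,0,0],[0,0,8],1]
    - [[0,0,0],[0,0,0],1]
    - [[0,0,0],[0,0,0],1]
    - [[0,0,0],[0,0,0],1]

```text
t: 5.93
tcp_pos: [0.4795, -0.1464, 0.1408]
tool_rot: [0.0, 1.0, -0.0, 0.0]
force: [0.6, -0.5, -2.1]
finger_gap: 0.179
gripper_force: 78.2
```

Run:
```python
from h import *
s=sense();print(s['t'],s['tcp_pos'],s['tool_rot'],s['force'],s['finger_gap'])
C,I3,D=snap('wrist','w4');Cs,S3,Ds=snap('side','s4')
x=s['tcp_pos']; 
print([proj(C,(x[0],x[1],x[2]+d)) for d in(-.0595,-.0865)],[proj(Cs,(x[0],x[1],x[2]+d)) for d in(-.0595,-.0865)])
u,v=map(int,proj(C,(x[0],x[1],x[2]-.0845))); a=I3[v-60:v+40,u-50:u+50]
U,V=map(int,proj(Cs,(x[0],x[1],x[2]-.0845))); b=S3[V-60:V+40,U-50:U+50]
print(u,v,U,V)
cv2.imwrite('pics/crop4.png',cv2.convertScaleAbs(cv2.resize(np.hstack([a,b]),None,fx=4,fy=4,interpolation=cv2.INTER_CUBIC)[:,:,::-1],alpha=1.7))
```

```text
5.9333 [ 0.47951251 -0.14643758  0.14079554] [ 2.54736371e-05  9.99999867e-01 -2.46568558e-04  4.52079248e-04] [ 0.58791864 -0.48331655 -2.07296425] 0.178648536025658
[(np.float64(316.45266331000767), np.float64(224.64548450732585)), (np.float64(316.49031405253675), np.float64(209.72687185166797))] [(np.float64(338.0194424377416), np.float64(271.1406407718117)), (np.float64(337.2685042606853), np.float64(279.76119598567675))]
316 210 337 279
```

View pics/crop4.png

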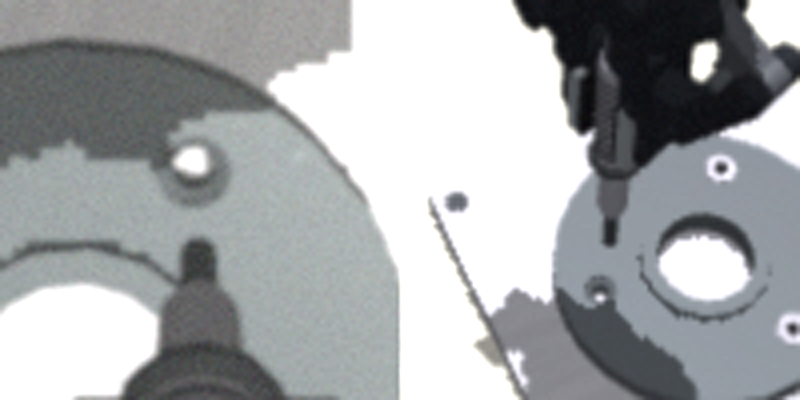

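Wrist (crop left): hole mouth centre at about (314.6,193), tip at (316,209). Side: hole mouth at about (337,291.5), tip at (339.4,280).

Run:
```python
from h import *
C=cam('wrist');S=cam('side'); x=sense()['tcp_pos']
def tri(A,B):
    (p,d),(q,e)=A,B; M=np.c_[d,-e]; t=np.linalg.lstsq(M,q-p,rcond=None)[0]; a,b=p+d*t[0],q+e*t[1]; return (a+b)/2,a-b
hw,hs=(314.5,192.7),(336.6,291.1); tw,ts=(315.7,208.9),(339.2,280.0)
print('hole w,s',onz(C,*hw,.022),onz(S,*hs,.022)); print('hole tri',tri(ray(C,*hw),ray(S,*hs)))
T,r=tri(ray(C,*tw),ray(S,*ts)); print('tip tri',T,r,'rel tcp',T-x)
for d in(.0805,.0845,.0885): print(d,'tip on wrist ray',onz(C,*tw,x[2]-d)-x,'side',onz(S,*ts,x[2]-d)-x)
print(onz(C,*hw,.022)-x)
# collar ellipse centre from top view hole check
I=cv2.imread('pics/w4.png')
```

```text
hole w,s [ 0.47756543 -0.14810496  0.022     ] [ 0.47731102 -0.14890827  0.022     ]
hole tri (array([ 0.47825606, -0.14812801,  0.01967963]), array([-3.32480494e-05,  1.22093552e-05, -9.72642853e-06]))
tip tri [ 0.48179749 -0.1474509   0.05060065] [-0.00220958  0.00066273 -0.00075398] rel tcp [ 0.00208508 -0.00088114 -0.09057914]
0.0805 tip on wrist ray [-0.00257567 -0.00050976 -0.0805    ] side [-0.00115103 -0.00464736 -0.0805    ]
0.0845 tip on wrist ray [-0.00121534 -0.00052507 -0.0845    ] side [ 0.00063863 -0.00323124 -0.0845    ]
0.0885 tip on wrist ray [ 0.000145   -0.00054038 -0.0885    ] side [ 0.0024283  -0.00181512 -0.0885    ]
[-0.00214697 -0.0015352  -0.1191798 ]
```

Emit:
play_rows:
  rows:
    - [[0,0,0],[1,-0.5,8],1]
    - [[0,0,0],[1,-0.5,10],1]
    - [[0,0,0],[0,0,5],1]
    - [[0,0,0],[0,0,1],1]
    - [[0,0,0],[0,0,0],1]
    - [[0,0,0],[0,0,0],1]
    - [[0,0,0],[0,0,0],1]

```text
t: 6.62
tcp_pos: [0.4774, -0.1475, 0.1166]
tool_rot: [0.0, 1.0, -0.0, 0.0]
force: [1.0, 0.2, -1.3]
finger_gap: 0.175
gripper_force: 78.2
```

Run:
```python
from h import *
s=sense();print(s['t'],s['tcp_pos'],s['tool_rot'],s['force'],s['finger_gap'])
C,I3,D=snap('wrist','w5');Cs,S3,Ds=snap('side','s5')
a=I3[165:235,280:350]; U,V=map(int,proj(Cs,(.4775,-.1483,.022))); b=S3[V-45:V+25,U-35:U+35]
print(U,V,'hole pred',proj(C,(.4775,-.1483,.022)),proj(Cs,(.4775,-.1483,.022)))
cv2.imwrite('pics/crop5.png',cv2.convertScaleAbs(cv2.resize(np.hstack([a,b]),None,fx=5.7,fy=5.7,interpolation=cv2.INTER_CUBIC)[:,:,::-1],alpha=1.6))
```

```text
6.6167 [ 0.47737063 -0.14753458  0.11661928] [ 1.97940202e-04  9.99999885e-01 -2.15542069e-04  3.78876239e-04] [ 0.97911888  0.17423959 -1.28484876] 0.17465841295710902
336 290 hole pred (np.float64(315.3661131993392), np.float64(206.06402607168158)) (np.float64(336.41497749088734), np.float64(290.79822572158054))
```

View pics/crop5.png

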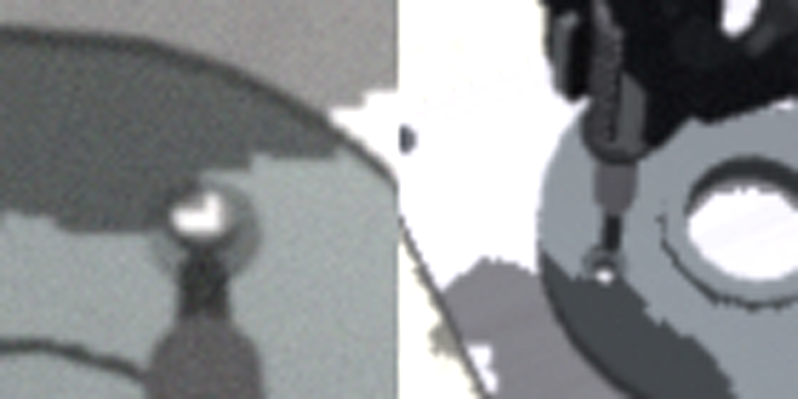

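The tip at wrist (315.5,208) sits just over the hole mouth at about (315.7,205.5), and the side view shows (338,289) against (336.8,291). Both are within about 1 mm, so I lower gently and watch the forces.

Emit:
play_rows:
  rows:
    - [[0,0,0],[0,0,4],1]
    - [[0,0,0],[0,0,4],1]
    - [[0,0,0],[0,0,2],1]
    - [[0,0,0],[0,0,0],1]
    - [[0,0,0],[0,0,0],1]
    - [[0,0,0],[0,0,0],1]

```text
t: 7.22
tcp_pos: [0.477, -0.1474, 0.1062]
tool_rot: [0.0, 1.0, 0.0, -0.0]
force: [0.0, 0.1, -1.6]
finger_gap: 0.178
gripper_force: 78.2
```

Emit:
play_rows:
  rows:
    - [[0,0,0],[0,0,1],1]
    - [[0,0,0],[0,0,1],1]
    - [[0,0,0],[0,0,0],1]
    - [[0,0,0],[0,0,0],1]

```text
t: 7.55
tcp_pos: [0.477, -0.1474, 0.1043]
tool_rot: [0.0, 1.0, 0.0, -0.0]
force: [-0.1, -0.2, -2.3]
finger_gap: 0.18
gripper_force: 78.2
```

Emit:
play_rows:
  rows:
    - [[0,0,0],[0,0,1],1]
    - [[0,0,0],[0,0,0],1]
    - [[0,0,0],[0,0,0],1]

```text
t: 7.8
tcp_pos: [0.4769, -0.1474, 0.1032]
tool_rot: [0.0, 1.0, 0.0, -0.0]
force: [-0.1, -0.4, -2.8]
finger_gap: 0.178
gripper_force: 78.2
```

Emit:
play_rows:
  rows:
    - [[0,0,0],[0,0,1],1]
    - [[0,0,0],[0,0,0],1]
    - [[0,0,0],[0,0,0],1]

```text
t: 8.05
tcp_pos: [0.4769, -0.1473, 0.1022]
tool_rot: [0.0, 1.0, 0.0, -0.0]
force: [-1.5, 0.4, -1.9]
finger_gap: 0.177
gripper_force: 78.2
```

Emit:
play_rows:
  rows:
    - [[0,0,0],[0,0,1],1]
    - [[0,0,0],[0,0,0],1]
    - [[0,0,0],[0,0,0],1]

```text
t: 8.3
tcp_pos: [0.4769, -0.1474, 0.1012]
tool_rot: [0.0, 1.0, 0.0, -0.0]
force: [-0.7, 0.3, -3.2]
finger_gap: 0.178
gripper_force: 78.2
```

Emit:
play_rows:
  rows:
    - [[0,0,0],[0,0,1],1]
    - [[0,0,0],[0,0,0],1]
    - [[0,0,0],[0,0,0],1]

```text
t: 8.55
tcp_pos: [0.4769, -0.1473, 0.1002]
tool_rot: [0.0, 1.0, 0.0, -0.0]
force: [0.1, 0.2, -1.8]
finger_gap: 0.182
gripper_force: 78.2
```

Emit:
play_rows:
  rows:
    - [[0,0,0],[0,0,1],1]
    - [[0,0,0],[0,0,0],1]
    - [[0,0,0],[0,0,0],1]

```text
t: 8.8
tcp_pos: [0.4769, -0.1473, 0.0992]
tool_rot: [0.0, 1.0, 0.0, -0.0]
force: [-0.6, 0.0, -2.3]
finger_gap: 0.179
gripper_force: 78.2
```

Emit:
play_rows:
  rows:
    - [[0,0,0],[0,0,1],1]
    - [[0,0,0],[0,0,0],1]
    - [[0,0,0],[0,0,0],1]

```text
t: 9.05
tcp_pos: [0.4771, -0.1474, 0.0986]
tool_rot: [0.0, 1.0, -0.0, 0.0]
force: [-1.3, -0.5, 0.7]
finger_gap: 0.18
gripper_force: 78.3
```

Emit:
play_rows:
  rows:
    - [[0,0,0],[0,0,1],1]
    - [[0,0,0],[0,0,0],1]
    - [[0,0,0],[0,0,0],1]

```text
t: 9.3
tcp_pos: [0.4771, -0.1474, 0.0976]
tool_rot: [0.0, 1.0, -0.0, 0.0]
force: [-2.0, -0.2, 4.6]
finger_gap: 0.178
gripper_force: 78.4
```

Emit:
play_rows:
  rows:
    - [[0,0,0],[0,0,1],1]
    - [[0,0,0],[0,0,0],1]
    - [[0,0,0],[0,0,0],1]

```text
t: 9.55
tcp_pos: [0.4772, -0.1474, 0.0965]
tool_rot: [0.0, 1.0, -0.0, 0.0]
force: [-2.2, 0.7, 5.6]
finger_gap: 0.177
gripper_force: 78.6
```

Contact at TCP z≈0.0985 with 7.8 N on the tip. Before pressing, I check numerically from w4/s4 that the stick-out means it is on the plate rather than the countersink.

Run:
```python
from h import *
C=cam('wrist');S=cam('side'); s=sense(); Rt=R.from_quat(s['tool_rot']).as_matrix(); pc=Rt.T@(C[4]-s['tcp_pos']);M=Rt.T@C[5]
x=np.array([.47951251,-.14643758,.14079554]); Rt=R.from_quat([0,1,0,0]).as_matrix(); C4=(*C[:4],x+Rt@pc,Rt@M)
g=x+[0,0,.0100]
P=lambda dx,dz,A=C4: np.round(proj(A,g+[dx,0,dz]),1)
print('wrist sleeve edge',P(-.0045,-.0705))
for st in(.021,.024,.026,.028): print(st,'wrist apex',P(0,-.0705-st),'shoulder',P(-.003,-.0705-st+.003),'side apex',P(0,-.0705-st,S),'side sleeve',P(0,-.0705,S))
I=cv2.imread('pics/w4.png').mean(2); print('w4',[(v,int(I[v,314:319].mean())) for v in range(203,226)])
I=cv2.imread('pics/s4.png').mean(2); print('s4',[(v,int(I[v,335:344].min())) for v in range(258,286)])
st=[];
print(s['force'],s['ft_torque'])
```

```text
wrist sleeve edge [316.4 216.9]
0.021 wrist apex [316.4 212.3] shoulder [316.4 209.4] side apex [337.4 278.2] side sleeve [338.  271.5]
0.024 wrist apex [316.4 210.8] shoulder [316.4 207.9] side apex [337.3 279.1] side sleeve [338.  271.5]
0.026 wrist apex [316.4 209.8] shoulder [316.4 206.9] side apex [337.3 279.8] side sleeve [338.  271.5]
0.028 wrist apex [316.4 208.9] shoulder [316.4 206. ] side apex [337.2 280.4] side sleeve [338.  271.5]
w4 [(203, 101), (204, 99), (205, 99), (206, 100), (207, 100), (208, 95), (209, 78), (210, 57), (211, 40), (212, 39), (213, 38), (214, 37), (215, 36), (216, 38), (217, 37), (218, 36), (219, 42), (220, 51), (221, 55), (222, 58), (223, 58), (224, 58), (225, 58)]
s4 [(258, 32), (259, 35), (260, 33), (261, 29), (262, 26), (263, 28), (264, 48), (265, 52), (266, 51), (267, 51), (268, 51), (269, 51), (270, 51), (271, 51), (272, 51), (273, 43), (274, 27), (275, 22), (276, 22), (277, 22), (278, 22), (279, 24), (280, 49), (281, 88), (282, 91), (283, 91), (284, 91), (285, 91)]
[-2.19070477  0.6994058   5.57347944] [0.0642707  0.4588013  0.01480429]
```

Stick-out is about 26 mm, which fits plate contact. The sideways force of -2.2 N in x and the images suggest the tip is about 1 mm too far in +x. I unload, shift 1.2 mm in -x and touch again.

Emit:
play_rows:
  rows:
    - [[0,0,0],[0,0,-2],1]
    - [[0,0,0],[0,0,-2],1]
    - [[0,0,0],[1.2,0,0],1]
    - [[0,0,0],[0,0,0],1]
    - [[0,0,0],[0,0,0],1]

```text
t: 9.97
tcp_pos: [0.476, -0.1474, 0.1]
tool_rot: [0.0, 1.0, -0.0, 0.0]
force: [0.6, 0.6, -1.0]
finger_gap: 0.178
gripper_force: 78.4
```

Emit:
play_rows:
  rows:
    - [[0,0,0],[0,0,1],1]
    - [[0,0,0],[0,0,1],1]
    - [[0,0,0],[0,0,0],1]
    - [[0,0,0],[0,0,0],1]

```text
t: 10.3
tcp_pos: [0.4761, -0.1475, 0.0985]
tool_rot: [0.0, 1.0, -0.0, 0.0]
force: [-0.0, 0.1, 1.3]
finger_gap: 0.174
gripper_force: 78.5
```

Emit:
play_rows:
  rows:
    - [[0,0,0],[0,0,1],1]
    - [[0,0,0],[0,0,0],1]
    - [[0,0,0],[0,0,0],1]

```text
t: 10.55
tcp_pos: [0.4761, -0.1475, 0.0976]
tool_rot: [0.0, 1.0, -0.0, 0.0]
force: [-0.2, -0.3, 4.0]
finger_gap: 0.178
gripper_force: 78.5
```

Emit:
play_rows:
  rows:
    - [[0,0,0],[0,0,1],1]
    - [[0,0,0],[0,0,0],1]
    - [[0,0,0],[0,0,0],1]

```text
t: 10.8
tcp_pos: [0.4761, -0.1475, 0.0966]
tool_rot: [0.0, 1.0, -0.0, 0.0]
force: [-0.4, -0.6, 5.6]
finger_gap: 0.18
gripper_force: 78.6
```

Same contact height and no sideways load, so it is on the plate. Pressing on in small steps.

Emit:
play_rows:
  rows:
    - [[0,0,0],[0,0,1],1]
    - [[0,0,0],[0,0,1],1]
    - [[0,0,0],[0,0,1],1]
    - [[0,0,0],[0,0,0],1]
    - [[0,0,0],[0,0,0],1]

```text
t: 11.22
tcp_pos: [0.4762, -0.1476, 0.0939]
tool_rot: [0.0, 1.0, -0.0, 0.001]
force: [-1.9, 0.0, 8.4]
finger_gap: 0.18
gripper_force: 79.1
```

Emit:
play_rows:
  rows:
    - [[0,0,0],[0,0,1],1]
    - [[0,0,0],[0,0,0],1]
    - [[0,0,0],[0,0,0],1]

```text
t: 11.47
tcp_pos: [0.4763, -0.1476, 0.0931]
tool_rot: [0.0, 1.0, -0.0, 0.001]
force: [0.0, 0.5, 9.8]
finger_gap: 0.173
gripper_force: 79.2
```

Emit:
play_rows:
  rows:
    - [[0,0,0],[0,0,0.5],1]
    - [[0,0,0],[0,0,0],1]
    - [[0,0,0],[0,0,0],1]

```text
t: 11.72
tcp_pos: [0.4763, -0.1476, 0.0927]
tool_rot: [0.0, 1.0, -0.0, 0.001]
force: [-0.9, 0.6, 10.8]
finger_gap: 0.178
gripper_force: 79.3
```

Emit:
play_rows:
  rows:
    - [[0,0,0],[0,0,0.5],1]
    - [[0,0,0],[0,0,0],1]
    - [[0,0,0],[0,0,0],1]

```text
t: 11.97
tcp_pos: [0.4763, -0.1476, 0.0923]
tool_rot: [0.0, 1.0, -0.0, 0.001]
force: [-1.7, 0.3, 11.1]
finger_gap: 0.174
gripper_force: 79.3
```

Emit:
play_rows:
  rows:
    - [[0,0,0],[0,0,0.4],1]
    - [[0,0,0],[0,0,0],1]
    - [[0,0,0],[0,0,0],1]

```text
t: 12.22
tcp_pos: [0.4764, -0.1476, 0.0919]
tool_rot: [0.0, 1.0, -0.0, 0.001]
force: [-1.1, 2.6, 12.1]
finger_gap: 0.175
gripper_force: 79.4
```

Emit:
play_rows:
  rows:
    - [[0,0,0],[0,0,0.4],1]
    - [[0,0,0],[0,0,0],1]
    - [[0,0,0],[0,0,0],1]

```text
t: 12.47
tcp_pos: [0.4763, -0.1476, 0.0916]
tool_rot: [0.0, 1.0, -0.0, 0.001]
force: [-0.9, 0.7, 11.9]
finger_gap: 0.177
gripper_force: 79.4
```

Emit:
play_rows:
  rows:
    - [[0,0,0],[0,0,0.4],1]
    - [[0,0,0],[0,0,0],1]
    - [[0,0,0],[0,0,0],1]

```text
t: 12.72
tcp_pos: [0.4764, -0.1477, 0.0913]
tool_rot: [0.0, 1.0, -0.0, 0.001]
force: [-0.3, 0.6, 13.5]
finger_gap: 0.179
gripper_force: 79.5
```

Emit:
play_rows:
  rows:
    - [[0,0,0],[0,0,0.4],1]
    - [[0,0,0],[0,0,0],1]
    - [[0,0,0],[0,0,0],1]

```text
t: 12.97
tcp_pos: [0.4764, -0.1477, 0.0909]
tool_rot: [0.0, 1.0, -0.0, 0.001]
force: [-1.8, 1.2, 14.0]
finger_gap: 0.179
gripper_force: 79.6
```

Emit:
play_rows:
  rows:
    - [[0,0,0],[0,0,0.4],1]
    - [[0,0,0],[0,0,0],1]
    - [[0,0,0],[0,0,0],1]

```text
t: 13.22
tcp_pos: [0.4761, -0.1475, 0.0895]
tool_rot: [0.0, 1.0, -0.0, 0.0]
force: [0.4, 0.1, 4.0]
finger_gap: 0.173
gripper_force: 79.1
```

The force fell to about 6 N, so it snapped. Lifting off and carrying it back.

Emit:
play_rows:
  rows:
    - [[0,0,0],[0,0,0],1]
    - [[0,0,0],[0,0,-3],1]
    - [[0,0,0],[0,0,-6],1]
    - [[0,0,0],[0,0,-10],1]
    - [[0,0,0],[0,0,-15],1]
    - [[0,0,0],[0,0,-20],1]
    - [[0,0,0],[0,0,-20],1]
    - [[0,0,0],[0,0,-20],1]
    - [[0,0,0],[0,0,-12],1]
    - [[0,0,0],[0,0,-5],1]
    - [[0,0,0],[0,0,0],1]

```text
t: 14.13
tcp_pos: [0.4759, -0.1474, 0.2014]
tool_rot: [0.0, 1.0, -0.0, 0.001]
force: [-0.6, 1.0, -2.7]
finger_gap: 0.177
gripper_force: 79.0
```

Emit:
play_rows:
  rows:
    - [[0,0,0],[-2,14,0],1]
    - [[0,0,0],[-4,28,0],1]
    - [[0,0,0],[-5,34,0],1]
    - [[0,0,0],[-5,34,0],1]
    - [[0,0,0],[-5,34,0],1]
    - [[0,0,0],[-5,34,0],1]
    - [[0,0,0],[-5,34,0],1]
    - [[0,0,0],[-5,34,0],1]
    - [[0,0,0],[-5,34,0],1]
    - [[0,0,0],[-5,32,0],1]
    - [[0,0,0],[-3,23,0],1]
    - [[0,0,0],[-2,12,0],1]

```text
t: 15.13
tcp_pos: [0.5258, 0.2023, 0.1988]
tool_rot: [-0.001, 1.0, 0.0, -0.001]
force: [-0.3, -0.3, -1.9]
finger_gap: 0.179
gripper_force: 79.0
```

Emit:
play_rows:
  rows:
    - [[0,0,0],[0,0,10],1]
    - [[0,0,0],[0,0,5],1]
    - [[0,0,0],[0,0,0],1]
    - [[0,0,0],[0,0,0],1]
    - [[0,0,0],[0,0,0],1]
    - [[0,0,0],[0,0,0],1]

```text
t: 15.63
tcp_pos: [0.5272, 0.1985, 0.1855]
tool_rot: [0.001, 1.0, -0.0, 0.0]
force: [0.0, -0.7, -1.9]
finger_gap: 0.173
gripper_force: 79.0
```

Run:
```python
from h import *
s=sense();print(s['t'],s['tcp_pos'],s['tool_rot'],s['force'],s['finger_gap'])
C,I3,D=snap('wrist','w6')
x=s['tcp_pos']; tz=x[2]+.010-.0705-.026; print('tip z',tz,'tip pred',proj(C,(x[0]+.0015,x[1]-.0008,tz)),'hole',proj(C,(.5288,.199,.072)))
a=I3[160:260,245:385]
cv2.imwrite('pics/crop6.png',cv2.convertScaleAbs(cv2.resize(a,None,fx=5,fy=5,interpolation=cv2.INTER_CUBIC)[:,:,::-1],alpha=1.5))
```

```text
15.6333 [0.52721787 0.19849551 0.18547606] [ 1.09662144e-03  9.99999396e-01 -4.80420215e-05  5.91544101e-05] [ 0.04585134 -0.68920781 -1.86714143] 0.17339658720892828
tip z 0.09897606160768856 tip pred (np.float64(315.215925542746), np.float64(211.9443494187234)) hole (np.float64(317.1416631059571), np.float64(199.92774716723446))
```

View pics/crop6.png

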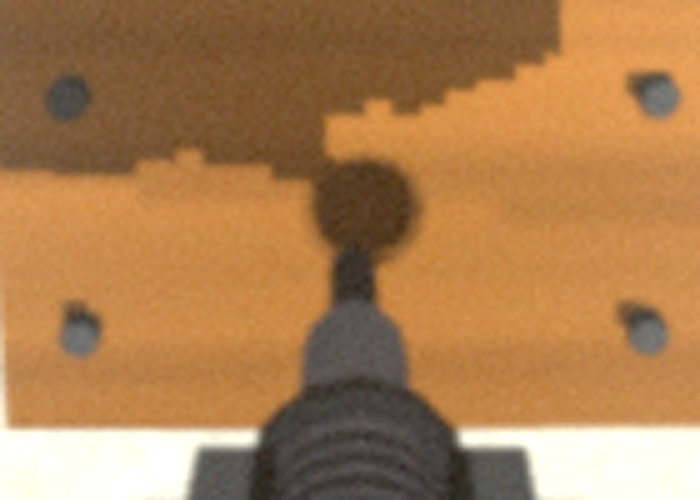

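The hole is at crop (365,205) and the tip at column 354, so I shift +1.6 mm in y and +0.8 mm in x, then lower.

Emit:
play_rows:
  rows:
    - [[0,0,0],[-0.8,1.6,0],1]
    - [[0,0,0],[0,0,6],1]
    - [[0,0,0],[0,0,8],1]
    - [[0,0,0],[0,0,8],1]
    - [[0,0,0],[0,0,8],1]
    - [[0,0,0],[0,0,8],1]
    - [[0,0,0],[0,0,4],1]
    - [[0,0,0],[0,0,0],1]
    - [[0,0,0],[0,0,0],1]

```text
t: 16.43
tcp_pos: [0.5276, 0.2012, 0.1428]
tool_rot: [0.0, 1.0, -0.0, -0.0]
force: [0.7, 0.2, -2.0]
finger_gap: 0.182
gripper_force: 79.0
```

Emit:
play_rows:
  rows:
    - [[0,0,0],[0,0,4],1]
    - [[0,0,0],[0,0,4],1]
    - [[0,0,0],[0,0,4],1]
    - [[0,0,0],[0,0,2],1]
    - [[0,0,0],[0,0,0],1]
    - [[0,0,0],[0,0,0],1]

```text
t: 16.93
tcp_pos: [0.5277, 0.2012, 0.1292]
tool_rot: [0.0, 1.0, -0.0, -0.0]
force: [0.4, -0.3, -2.2]
finger_gap: 0.179
gripper_force: 79.0
```

Emit:
play_rows:
  rows:
    - [[0,0,0],[0,0,3],1]
    - [[0,0,0],[0,0,3],1]
    - [[0,0,0],[0,0,2],1]
    - [[0,0,0],[0,0,0],1]
    - [[0,0,0],[0,0,0],1]

```text
t: 17.35
tcp_pos: [0.5279, 0.201, 0.1211]
tool_rot: [0.0, 1.0, -0.0, -0.0]
force: [1.7, -0.9, -2.6]
finger_gap: 0.178
gripper_force: 79.0
```

Emit:
play_rows:
  rows:
    - [[0,0,0],[0,0,5],1]
    - [[0,0,0],[0,0,5],1]
    - [[0,0,0],[0,0,5],1]
    - [[0,0,0],[0,0,4],1]
    - [[0,0,0],[0,0,2],1]
    - [[0,0,0],[0,0,0],1]
    - [[0,0,0],[0,0,0],1]

```text
t: 17.93
tcp_pos: [0.5279, 0.2009, 0.0999]
tool_rot: [0.0, 1.0, -0.0, -0.0]
force: [1.7, -2.8, -3.5]
finger_gap: 0.178
gripper_force: 78.9
```

Emit:
play_rows:
  rows:
    - [[0,0,0],[0,0,2],1]
    - [[0,0,0],[0,0,1],1]
    - [[0,0,0],[0,0,0],1]
    - [[0,0,0],[0,0,0],1]

```text
t: 18.27
tcp_pos: [0.528, 0.201, 0.0974]
tool_rot: [0.0, 1.0, -0.0, 0.0]
force: [1.0, -4.3, -2.6]
finger_gap: 0.178
gripper_force: 79.0
```

Emit:
play_rows:
  rows:
    - [[0,0,0],[0,-0.7,0],1]
    - [[0,0,0],[0,0,1],1]
    - [[0,0,0],[0,0,0],1]
    - [[0,0,0],[0,0,0],1]

```text
t: 18.6
tcp_pos: [0.5278, 0.2008, 0.0963]
tool_rot: [0.0, 1.0, 0.0, 0.0]
force: [1.4, -1.7, -2.0]
finger_gap: 0.181
gripper_force: 78.9
```

Emit:
play_rows:
  rows:
    - [[0,0,0],[0,0,0.8],1]
    - [[0,0,0],[0,0,0],1]
    - [[0,0,0],[0,0,0],1]

```text
t: 18.85
tcp_pos: [0.5277, 0.2006, 0.0954]
tool_rot: [0.0, 1.0, 0.0, -0.0]
force: [-0.0, -0.8, -0.8]
finger_gap: 0.176
gripper_force: 78.9
```

Emit:
play_rows:
  rows:
    - [[0,0,0],[0,0,0.8],1]
    - [[0,0,0],[0,0,0],1]
    - [[0,0,0],[0,0,0],1]

```text
t: 19.1
tcp_pos: [0.5278, 0.2006, 0.0951]
tool_rot: [0.0, 1.0, 0.0, 0.0]
force: [-0.8, -1.3, 2.7]
finger_gap: 0.176
gripper_force: 79.5
```

Seated on the flange. Open and withdraw.

Emit:
play_rows:
  rows:
    - [[0,0,0],[0,0,0],0.75]
    - [[0,0,0],[0,0,0],0.6]
    - [[0,0,0],[0,0,0],0.4]
    - [[0,0,0],[0,0,0],0.2]
    - [[0,0,0],[0,0,0],0]
    - [[0,0,0],[0,0,0],0]
    - [[0,0,0],[0,0,0],0]
    - [[0,0,0],[0,0,0],0]

```text
t: 19.77
tcp_pos: [0.5278, 0.2005, 0.0947]
tool_rot: [0.0, 1.0, 0.0, -0.0]
force: [-0.2, -0.3, 0.2]
finger_gap: 0.998
gripper_force: 0.0
```

Emit:
play_rows:
  rows:
    - [[0,0,0],[0,0,-8],0]
    - [[0,0,0],[0,0,-15],0]
    - [[0,0,0],[0,0,-20],0]
    - [[0,0,0],[0,0,-25],0]
    - [[0,0,0],[0,0,-30],0]
    - [[0,0,0],[0,0,-25],0]
    - [[0,0,0],[0,0,-15],0]
    - [[0,0,0],[10,0,-5],0]
    - [[0,0,0],[20,0,0],0]
    - [[0,0,0],[7,0,0],0]
    - [[0,0,0],[0,0,0],0]
    - [[0,0,0],[0,0,0],0]

```text
t: 20.77
tcp_pos: [0.4902, 0.2005, 0.2373]
tool_rot: [0.0, 1.0, -0.0, -0.0]
force: [-0.0, -0.7, 0.3]
finger_gap: 1.001
gripper_force: 0.0
```

Run:
```python
from h import *
s=sense();print(s['t'],s['tcp_pos'],s['force'],s['finger_gap'])
C,I,D=snap('wrist','w7')
cv2.imwrite('pics/w7b.png',cv2.convertScaleAbs(I[:,:,::-1],alpha=1.4))
u,v=map(int,proj(C,(.5288,.199,.138))); print(u,v); 
w=[(dep(C,a,b,D)) for a in range(u-15,u+16) for b in range(v-25,v+20)]; w=np.array([q for q in w if q[2]>.135]); print(len(w),w.mean(0) if len(w) else '',w[:,2].max() if len(w) else '')
```

```text
20.7667 [0.49015095 0.20053108 0.23726152] [-0.04244313 -0.67012432  0.28556118] 1.0009070157984734
314 254
324 [0.52658067 0.2002119  0.1438363 ] 0.37169375007376876
```

View pics/w7b.png

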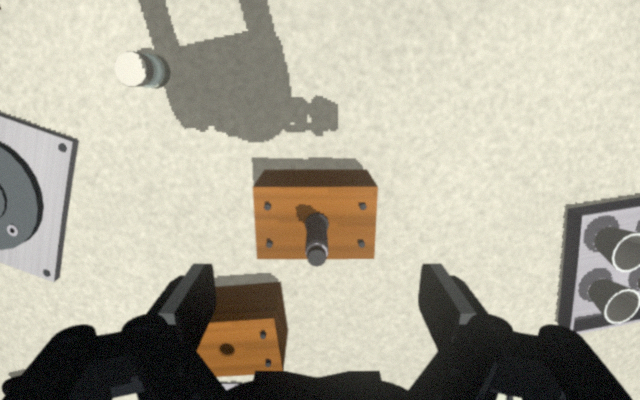

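The punch stands upright in its stand as at the start, with its cap at (317,254). The other things in view are undisturbed. Handing in.

```bash
python3 -c "
from station import *
print(sign_off())"
```

```text
the job is handed in; nothing more can be done
None
```

I marked the plate through the empty screw hole: the punch snapped once and I stopped there. It stands back in its stand on its flange, released, and the job is handed in (no verdict was returned).

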